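Fit the worm-drive clamp over a blanked header branch and tighten it

TASK

The near branch of the cooling-water header has just been blanked with a push-on rubber cap and still needs its clamp. Take the larger of the two worm-drive clamps out of the rack, slide its slack band over the cap until it lies against the cap's collar, with the worm housing resting on the sloping steel tab and the blue key up, then turn the key clockwise until the band is snug and the key will go no further. Leave the smaller clamp and everything else on the table where it stands, and let go of the clamp.

Things in the scene. Friction and masses are not known exactly. Their poses are not given: they have to be found in the camera images.
- header: Steel cooling-water header, fixed, placed anew each time: pipe 56 mm thick, 235 mm long along its x (away from the robot), axis 78 mm above the table, on a grey base plate 262 x 100 mm. Origin on the table under the near branch's root, z up; both branches rise 30 degrees toward +y. The far one (x = 102 mm) has its clamp already. Gauge at the far end (x = 142 mm), top at 185 mm.
- stub: The near branch (fixed): steel neck and flange, brass barbed root, black rubber cap with a domed nose. Origin on the pipe's axis, z out along the branch (30 degrees above level), x along the pipe away from the robot, -y the branch's upward normal (30 degrees from vertical), along which the fitted clamp's key points. Flange 60 mm wide, face at z = 42 mm; the cap starts at 63. Cap rigid.
- seat (a point): Centre of the 16 mm wide band once it lies against the cap's collar: on the branch's axis at z = 77 mm, same axes as the branch. The collar (52 mm diameter) spans z 63 to 69 mm; the smooth skirt (42 mm) 69 to 108, where the band belongs.
- cap_end (a point): Tip of the cap's domed nose, on the branch's axis at z = 127 mm. Behind it the cap is 22 mm across at z 125, 38 mm at 119, and has a bead of 44 mm diameter at z 108 to 112, its widest place before the collar.
- tab (a point): Middle of the upper face of the sloping steel tab that carries the worm housing, beside the cap on the robot's side. In the branch's frame: x -29.5 to -49.5 mm, z 42 to 93 mm, upper face at y = +14 mm; 3 mm thick.
- clamp: The larger clamp, loose, about 0.1 kg: steel band 16 mm wide, inner diameter 47 mm when slack (52 outside). Origin at the slack band's centre, y the band's axis, z the screw's axis with the key at +z, worm housing at -x. It stands in either slot of the rack, z up, origin 32 mm above the table, housing on the rack's top. Fitted, its y lies along the branch's z and its x along the branch's x.
- housing (a point): Centre of the larger clamp's worm housing, 39 mm along -x from the clamp's origin, same axes: a steel block 16 (x) x 20 (y) x 26 (z) mm, to be gripped across its 20 mm; stem and key above it are no wider than that. Keep the fingertips above the rack's top and the tab, 13 mm under this point.
- key (a point): Centre of the larger clamp's thumb key, 32 mm above the housing's centre along the clamp's z: a flat blue paddle 19 mm wide, 6 mm thick, 20 mm tall, from 22 to 42 mm above the housing's centre (the housing's top is at 13 mm). Its frame turns with the screw: x across the 6 mm thickness, y along the width, z the screw's axis.
- clamp_screw (a joint): Worm screw of the larger clamp, rad: 0 slack, grows as the key turns clockwise seen from above it; end stop 4.9. At 0 the key's thickness lies along the clamp's x. Friction 0.04 Nm; stays where left. The housing stays and the band closes toward it: radius shrinks and band centre moves along -x, each 0.625 mm per rad. It meets the 42 mm cap near 4.0 and then turns more stiffly.
- small_clamp: The smaller clamp, same make, loose, in the rack's other slot: inner diameter 37 mm (42 outside), too small for the cap. Origin at its band's centre, y along its axis, key up. To be left alone. Its key's top is 64 mm above the table.
- rack: Low grey block with two slots for clamps, fixed, placed anew each time; 104 x 150 mm, 19.5 mm high. Origin under its middle (block x -56 to +48 mm); the slots are 17 mm wide, run along x, centred at y = +38 and -38 mm.
- bottle: Clear reagent bottle with a blue pouring ring, 101 mm in diameter, 227 mm tall, standing between the rack and the header; origin at its foot.
- dish: Petri dish, 69 mm in diameter, 15 mm high; origin at its underside.
- white_bottle: Small open white bottle, 37 mm in diameter, 74 mm tall; origin at its foot.
- screw_cap: Blue screw cap, 53 mm in diameter, 26 mm high; origin at its underside.
- sample_vial: Vial with a black cap, 21 mm in diameter, 50 mm tall; origin at its foot.

How it is judged:
By the outcome, as a careful person would: the job done as asked, in the order asked, and still so for the second after the job is handed in, with the robot touching nothing.
It also fails if it takes over 72 s, if anything falls off the work surface, if the arm or the gripper's body presses on something with over 40 N, if the wrist force passes 120 N, or if a joint passes its speed limit or range.

ROBOT

A 7-joint arm with a two-finger parallel gripper is mounted at the origin on a cart in front of the work surface, level with it; the furniture and walls round the work are solid. World frame = base frame: x ahead of the robot, y to its left, z up, the work surface at z = 0. Lengths are in m, angles in rad, forces in N, time in s.
With the tool pointing down it reaches from about 0.425 to 0.875 m from the base axis. Payload 8.4 kg.
Tool frame: the origin (TCP) lies at the very end of the fingers, on their centre line; the grasp point (between the pads) lies 19 mm behind it (manip.tcp_to_grasp is the distance from the TCP to the grasp point, in m); z points along the fingers, y is the line along which they close (so a half turn about z gives the same grasp; the last joint's range is limited). The gripper opens to 85 mm and grips with 20 to 120 N. Pads are 22 mm wide; open, the fingers measure 114 mm over their backs; the gripper's body (76 mm by 85 mm) begins 54 mm behind the grasp point. The pads swing forward as they close: fully open they stand 13 mm farther back than shut.
Start: joints at [1.228, 0.333, 0.04, 1.465, -0.013, 1.343, -0.059], TCP at [0.157, -0.631, 0.231] pointing down, gripper open.
Joint ranges: [-2.58, 2.58], [-0.38, 2.09], [-1.3, 1.39], [0.25, 2.4], [-1.5, 4.64], [0.08, 2.09], [-2.65, 2.65]. Speed limits (rad/s): [2.22, 2.22, 2.79, 2.79, 3.14, 3.14, 3.14].

INTERFACE

Orientations are given as [roll, pitch, yaw] about the fixed x, y, z axes, in that order (R = Rz(yaw) Ry(pitch) Rx(roll)).
In Python, from plant import state, optics, manip gives the robot as it stands.
- The arm moves only by the tool step_arm, never from a script. Its arguments are lists of equal length, an entry for each row: "dp": the shift along the tool's x, y, z in m, a list of three; "rot": the turn, a rotation vector about the tool's x, y, z in rad, a list of three; "fingers": the finger opening in m, from 0 to 0.0854. In form: {"dp": [[dx, dy, dz], ...], "rot": [[wx, wy, wz], ...], "fingers": [fingers, ...]}. A call has 1 to 5 rows; each row is the pose to reach, as a shift and turn from the pose commanded when the call began, along the tool's axes at that moment; what a row does not reach only later rows make up. A row lasts 1/12 s, in which the tool goes at most 41.7 mm and 7.16 degrees, less where a joint would pass 70% of its speed; a pose out of reach is approached as far as the arm can. A call with a gripper value outside its range is refused whole. The fingers move at their own pace and stop on an object; the grip force is fixed at half the most. Time passes only in rows, so rows that repeat a pose let the fingers close. It gives the time, the measured TCP pose, the force, the opening and the grip force at its end, in the units of the state.
- state(): the state, without advancing time (a new reading comes with each control period).
- optics.get_image(name): name is "side" or "top"; returns a dict with "color" (480x640x3 uint8, blue, green, red), "z_map" (480x640 float32, m along the optical axis (not along the pixel's ray), 0 where there is no reading), "intrinsics" (3x3 intrinsics, pixels), "xyz" and "orientation" of the camera in the world. Camera axes: x right, y down, z forward; pixel columns grow to the right and rows downward; lengths in m; the calibration is good to about 2 mm. A picture is of the moment at which its call begins.
- manip.finish_job(): hands the job in; it is judged then, once.
Trained networks look in a picture, given as the dict that the camera call returned (one of the last four; its "shot" number tells which), for a name from the list of things; names that differ only in an ending like _2 or _b are one class to them, and where a whole thing is asked for, a point or a joint stands for the part that bears it (a point fixed in the world has none). Each returns a list of dicts, best first, with "conf" (0 to 1); they miss things now and then, are a little off and sometimes report something else, mostly with a low value. They report only what shows in the picture. A call takes as long as a camera call.
- optics.cut_out(picture, name): "pixels" (480x640 bool, what is visible of it) and "at" ([column, row] in pixels, amid what is visible of it).
The state is a dict: "t": time; "joints": joint angles; "joint_velocities": joint speeds; "tau": joint torques, N m; "tcp_pos": TCP position; "eef_rot": TCP orientation; "wrist_force": force on the tool from outside, world axes, zero at the start; "wrist_torque": the same for the moment, N m; "width": opening from 0.0 (shut) to 1.0 (fully open); "grasp_force": force on a finger pad.
Only numpy, scipy, OpenCV 4.12 (cv2) and the standard library are available. Lean on these libraries where they do the work, as an engineer would, in place of code of your own. Each camera call takes 0.05 s, during which the arm holds its last target. There are 200 camera calls.

## Working session

There is one attempt and no reset: what is moved stays moved. The work goes in short steps, Python scripts to look and compute and a tool call to move; the robot and the scene stay as the last step left them, time stands still between calls to the robot, and variables do not carry over. Pictures are saved under pics/ and viewed, at most 10 in all, crops included, and the job is handed in when it is done.

Besides the shell and the picture viewer there is one more tool, called after "Call:" as name(argument=value, ...) on one line, values as JSON. step_arm: Moves the arm, as the interface text tells. Its arguments: {"type":"object","properties":{"dp":{"type":"array"},"rot":{"type":"array"},"fingers":{"type":"array"}},"required":["dp","rot","fingers"]}

```bash
ls; mkdir -p pics; cat > h.py <<'E'
import numpy as np, cv2
from scipy.spatial.transform import Rotation as R
from plant import state, optics, manip
def cam(n):
    p=optics.get_image(n); return p
def Rm(o):
    o=np.array(o,float)
    return o if o.shape==(3,3) else R.from_euler('xyz',o).as_matrix()
def cloud(p,mask=None):
    z=p['z_map']; m=z>0
    if mask is not None: m&=mask
    v,u=np.nonzero(m); d=z[v,u]; K=p['intrinsics']
    c=np.c_[(u-K[0][2])/K[0][0]*d,(v-K[1][2])/K[1][1]*d,d]
    return c@Rm(p['orientation']).T+np.array(p['xyz']), np.c_[u,v]
E
python3 - <<'E'
from h import *
s=state(); print({k:np.round(v,3) for k,v in s.items()}); print(manip.tcp_to_grasp)
for n in('side','top'):
    p=cam(n); cv2.imwrite(f'pics/{n}0.png',p['color']); print(n,p['xyz'],p['orientation'],p['intrinsics'])
    np.savez(f'/tmp/{n}0.npz',**{k:np.array(v) for k,v in p.items()})
    for nm in['header','stub','clamp','small_clamp','rack','bottle','housing','key','dish','white_bottle','screw_cap','sample_vial','tab']:
        try: r=optics.cut_out(p,nm)
        except Exception as e: print(nm,e); continue
        for q in r[:2]:
            c,_=cloud(p,q['pixels']); 
            print(nm,round(q['conf'],2),np.round(q['at']),q['pixels'].sum(),np.round(np.median(c,0),3) if len(c) else '',np.round(np.percentile(c,[2,98],axis=0),3).tolist() if len(c) else '')
E
```

```text
pics
{'t': np.float64(0.0), 'joints': array([ 1.228,  0.334,  0.04 ,  1.466, -0.013,  1.343, -0.059]), 'joint_velocities': array([ 0.   , -0.001,  0.002, -0.001,  0.001,  0.001,  0.002]), 'tau': array([-1.0000e-03, -6.5855e+01,  1.3650e+00, -4.0555e+01,  1.7000e-02,
        1.3000e-02,  0.0000e+00]), 'tcp_pos': array([ 0.157, -0.63 ,  0.23 ]), 'eef_rot': array([-3.14 ,  0.   ,  0.244]), 'wrist_force': array([ 0.502, -0.336,  0.202]), 'wrist_torque': array([ 0.035,  0.025, -0.001]), 'grasp_force': np.float64(0.0), 'width': np.float64(1.002)}
0.0187
side [0.53336426 0.93683996 0.74297666] [-2.17298148  0.00882915 -3.11992915] [[512.23122234   0.         320.57476676]
 [  0.         512.23122234 235.13114083]
 [  0.           0.           1.        ]]
header 0.84 [302. 200.] 4476 [ 0.617 -0.204  0.074] [[0.484, -0.303, 0.001], [0.732, -0.116, 0.175]]
stub 0.63 [322. 195.] 476 [ 0.563 -0.131  0.129] [[0.527, -0.203, 0.076], [0.59, -0.111, 0.153]]
clamp 0.97 [362. 357.] 475 [0.485 0.306 0.045] [[0.461, 0.296, 0.011], [0.527, 0.314, 0.074]]
small_clamp 0.81 [353. 393.] 614 [0.493 0.38  0.0
[... 2468 characters left out ...]
, 0.053]]
key 0.29 [389. 244.] 1087 [ 0.558 -0.165  0.122] [[0.521, -0.21, 0.003], [0.59, -0.117, 0.153]]
dish 0.69 [310. 298.] 640 [0.444 0.017 0.014] [[0.412, -0.015, -0.001], [0.474, 0.049, 0.019]]
white_bottle 0.58 [295. 181.] 222 [0.72  0.047 0.05 ] [[0.711, 0.03, 0.007], [0.747, 0.062, 0.073]]
white_bottle 0.39 [257. 308.] 375 [0.414 0.14  0.025] [[0.391, 0.117, 0.008], [0.438, 0.165, 0.029]]
screw_cap 0.84 [257. 309.] 364 [0.415 0.14  0.025] [[0.393, 0.117, 0.01], [0.438, 0.164, 0.029]]
sample_vial 0.65 [461. 290.] 73 [ 0.466 -0.361  0.041] [[0.459, -0.372, 0.009], [0.474, -0.357, 0.053]]
tab 0.59 [386. 242.] 1060 [ 0.559 -0.165  0.123] [[0.521, -0.211, 0.005], [0.593, -0.117, 0.153]]
```

```bash
python3 - <<'E'
import cv2
a=cv2.imread('pics/side0.png');b=cv2.imread('pics/top0.png')
c=cv2.resize(a[140:440,200:440],(480,600)) ; d=cv2.resize(b[160:330,140:490],(800,388))
cv2.imwrite('pics/c1.png',c);cv2.imwrite('pics/c2.png',d)
E
```

```text
(no output)
```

View pics/c1.png

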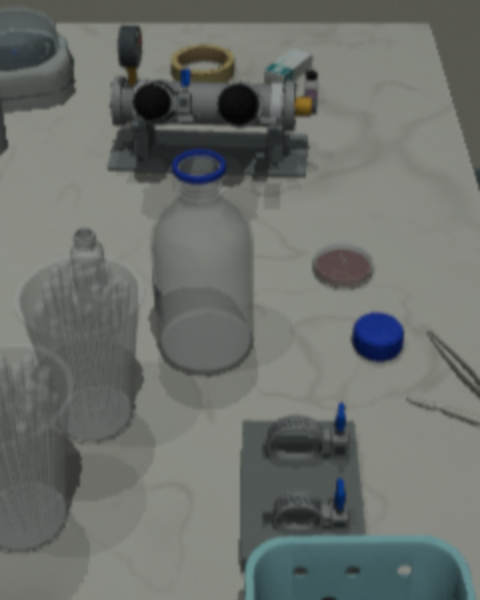

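View pics/c2.png

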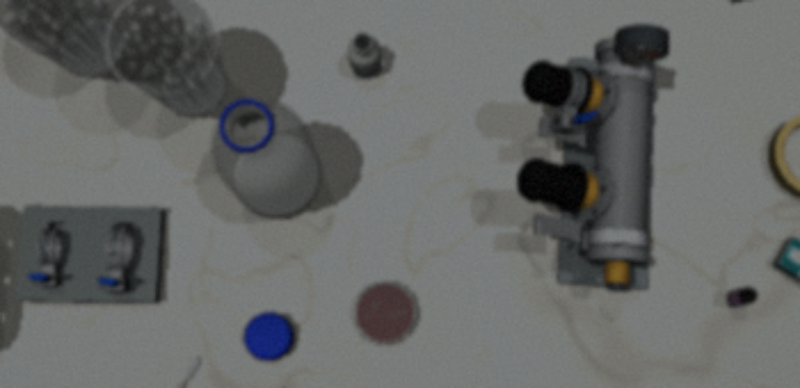

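Larger clamp is the one at side-crop (340,440) → world y≈0.30, with the smaller at y≈0.38. Header caps are at top-crop (550,180) and (560,85). Next I'll fit precise poses.

```bash
cat >> h.py <<'E'
from scipy.optimize import least_squares
PZ=np.array([0,55,63,63,69,69,108,108,112,119,125,127])/1e3
# cap profile (z,r)
SEG=np.array([[63,26],[69,26],[69,21],[108,21],[108,22],[112,22],[119,19],[125,11],[127,0]])/1e3
def dprof(z,r):
    best=None
    for a,b in zip(SEG[:-1],SEG[1:]):
        d=b-a;t=np.clip(((z-a[0])*d[0]+(r-a[1])*d[1])/(d@d),0,1)
        e=np.hypot(z-a[0]-t*d[0],r-a[1]-t*d[1])
        best=e if best is None else np.minimum(best,e)
    return best
def tohead(P,q):
    c,s=np.cos(q[2]),np.sin(q[2]); d=P[:,:2]-q[:2]
    return np.c_[d@[c,s],d@[-s,c],P[:,2]-q[3]]
def stubco(H,x0=0):
    y,z=H[:,1],H[:,2]-.078; c,s=np.sqrt(3)/2,.5
    return np.c_[H[:,0]-x0,y*s-z*c,y*c+z*s]
def fithead(C,q=(.557,-.206,0,0),fixz=False):
    q=np.array(q)
    for it,tol in enumerate([.012,.006,.004]):
        H=tohead(C,q);S=stubco(H);S2=stubco(H,.102)
        def near(S):
            return (S[:,2]>.066)&(S[:,2]<.13)&(dprof(S[:,2],np.hypot(S[:,0],S[:,1]))<tol)
        a=near(S);b=near(S2)&(S2[:,2]>.09)
        rp=np.hypot(H[:,1],H[:,2]-.078)
        p=(abs(rp-.028)<tol)&(H[:,0]>-.03)&(H[:,0]<.12)&((S[:,2]<.024))
        def f(q):
            H=tohead(C,q);S=stubco(H)[a];S2=stubco(H,.102)[b]
            return np.r_[dprof(S[:,2],np.hypot(S[:,0],S[:,1])),dprof(S2[:,2],np.hypot(S2[:,0],S2[:,1])),np.hypot(H[p,1],H[p,2]-.078)-.028,[0.3*q[3]]]
        r=least_squares(f,q,loss='soft_l1',f_scale=.001);q=r.x
    return q,a.sum(),b.sum(),p.sum(),np.sqrt(np.mean(r.fun**2))
E
python3 - <<'E'
from h import *
cs=[]
for n in('side','top'):
    p=dict(np.load(f'/tmp/{n}0.npz')); C,uv=cloud(p); cs.append(C)
    k=(abs(C[:,0]-.6)<.2)&(abs(C[:,1]+.2)<.15)&(C[:,2]>.03)
    print(n,fithead(C[k]))
    t=(abs(C[:,2])<.01)&(abs(C[:,0]-.5)<.2)&(abs(C[:,1])<.4); print('table z',np.median(C[t,2]))
    k=(C[:,0]>.42)&(C[:,0]<.58)&(C[:,1]>.24)&(C[:,1]<.44)
    D=C[k]; r=D[abs(D[:,2]-.0195)<.004]; print('rack rect',cv2.minAreaRect((r[:,:2]*1000).astype(np.float32)),np.median(r[:,2]))
    col=p['color'][uv[k][:,1],uv[k][:,0]].astype(int)
    for y0 in(.302,.379):
        m=(D[:,2]>.026)&(abs(D[:,1]-y0)<.03); E=D[m];cc=col[m]
        bl=(cc[:,0]>cc[:,2]+50)
        print(y0,'blue',bl.sum(),np.round(E[bl].mean(0),4),np.round(np.percentile(E[bl],[5,95],axis=0),4).tolist())
        h=E[~bl]
        for lo in np.arange(.45,.54,.008):
            w=(h[:,0]>=lo)&(h[:,0]<lo+.008)
            if w.any(): print('  x %.3f n%d y %s zmax %.4f'%(lo,w.sum(),np.round([h[w,1].min(),np.median(h[w,1]),h[w,1].max()],4),h[w,2].max()))
C=np.vstack(cs);k=(abs(C[:,0]-.6)<.2)&(abs(C[:,1]+.2)<.15)&(C[:,2]>.03);print('both',fithead(C[k]))
E
```

```text
side (array([ 0.56455905, -0.22561479, -0.05699362,  0.00083462]), np.int64(325), np.int64(256), np.int64(234), np.float64(0.0015216038337484878))
table z 0.0008294049636105583
rack rect ((500.7979431152344, 341.67236328125), (105.03282165527344, 152.0724639892578), 0.5706163048744202) 0.019930093224119205
0.302 blue 40 [0.4662 0.3076 0.0707] [[0.464, 0.2978, 0.0621], [0.4684, 0.3129, 0.0755]]
  x 0.458 n58 y [0.2935 0.3113 0.3153] zmax 0.0735
  x 0.466 n78 y [0.2959 0.3107 0.3156] zmax 0.0763
  x 0.474 n50 y [0.2951 0.3092 0.3124] zmax 0.0451
  x 0.482 n40 y [0.2957 0.3056 0.3126] zmax 0.0559
  x 0.490 n37 y [0.2953 0.306  0.313 ] zmax 0.0595
  x 0.498 n30 y [0.295  0.3037 0.3137] zmax 0.0609
  x 0.506 n39 y [0.2951 0.3035 0.3128] zmax 0.0605
  x 0.514 n31 y [0.2953 0.3031 0.3131] zmax 0.0584
  x 0.522 n50 y [0.2955 0.3051 0.3132] zmax 0.0540
0.379 blue 46 [0.4702 0.3824 0.0613] [[0.4682, 0.3732, 0.0526], [0.4722, 0.3885, 0.066]]
  x 0.458 n24 y [0.3727 0.3851 0.3904] zmax 0.0375
  x 0.466 n59 y [0.3727 0.3844 0.3906] zmax 0.0647
  x 0.474 n59 y [0.3712 0.3816 0.3896] zmax 0.0559
  
[... 1239 characters left out ...]
 16 [0.4686 0.3779 0.0612] [[0.4666, 0.371, 0.0527], [0.4706, 0.3847, 0.0663]]
  x 0.458 n18 y [0.3682 0.3767 0.3839] zmax 0.0470
  x 0.466 n30 y [0.3679 0.3704 0.3864] zmax 0.0654
  x 0.474 n20 y [0.3677 0.3763 0.3847] zmax 0.0368
  x 0.482 n28 y [0.3692 0.3787 0.3859] zmax 0.0442
  x 0.490 n22 y [0.3715 0.3796 0.3867] zmax 0.0478
  x 0.498 n24 y [0.3716 0.3791 0.3861] zmax 0.0520
  x 0.506 n22 y [0.3704 0.3769 0.3866] zmax 0.0489
  x 0.514 n18 y [0.3703 0.3793 0.3863] zmax 0.0448
  x 0.522 n4 y [0.3694 0.3776 0.3857] zmax 0.0383
both (array([ 5.64240324e-01, -2.25658095e-01, -5.61141081e-02, -2.11758392e-04]), np.int64(863), np.int64(569), np.int64(1153), np.float64(0.0014374534077266972))
```

Call:
step_arm(dp=[[0.15, -0.065, -0.09], [0.15, -0.065, -0.09], [0.15, -0.065, -0.09], [0.15, -0.065, -0.09], [0.15, -0.065, -0.09]], rot=[[0, 0, 0.244], [0, 0, 0.244], [0, 0, 0.244], [0, 0, 0.244], [0, 0, 0.244]], fingers=[0.05, 0.05, 0.05, 0.05, 0.05])

```text
t: 1.82
tcp_pos: [0.2918, -0.5286, 0.3245]
eef_rot: [3.14, -0.004, 0.005]
wrist_force: [1.0, 0.2, 0.1]
width: 0.587
grasp_force: 0.0
```

Call:
step_arm(dp=[[0.13, -0.15, 0], [0.13, -0.15, 0], [0.13, -0.15, 0], [0.13, -0.15, 0], [0.13, -0.15, 0]], rot=[[0, 0, 0], [0, 0, 0], [0, 0, 0], [0, 0, 0], [0, 0, 0]], fingers=[0.05, 0.05, 0.05, 0.05, 0.05])

```text
t: 2.23
tcp_pos: [0.4191, -0.3782, 0.3217]
eef_rot: [-3.141, -0.001, 0.002]
wrist_force: [0.2, -0.1, 0.4]
width: 0.588
grasp_force: 0.0
```

Call:
step_arm(dp=[[0.08, -0.18, 0], [0.08, -0.18, 0], [0.08, -0.18, 0], [0.08, -0.18, 0], [0.08, -0.18, 0]], rot=[[0, 0, 0], [0, 0, 0], [0, 0, 0], [0, 0, 0], [0, 0, 0]], fingers=[0.05, 0.05, 0.05, 0.05, 0.05])

```text
t: 2.65
tcp_pos: [0.498, -0.1974, 0.3217]
eef_rot: [-3.141, -0.001, 0.003]
wrist_force: [0.9, 0.8, 0.4]
width: 0.583
grasp_force: 0.0
```

Call:
step_arm(dp=[[0, -0.2, 0], [0, -0.2, 0], [0, -0.2, 0], [0, -0.2, 0], [0, -0.2, 0]], rot=[[0, 0, 0], [0, 0, 0], [0, 0, 0], [0, 0, 0], [0, 0, 0]], fingers=[0.05, 0.05, 0.05, 0.05, 0.05])

```text
t: 3.07
tcp_pos: [0.4964, 0.002, 0.3217]
eef_rot: [-3.141, -0.001, 0.002]
wrist_force: [0.1, 0.3, 0.1]
width: 0.583
grasp_force: 0.0
```

Call:
step_arm(dp=[[0, -0.2, 0], [0, -0.2, 0], [0, -0.2, 0], [0, -0.2, 0], [0, -0.2, 0]], rot=[[0, 0, 0], [0, 0, 0], [0, 0, 0], [0, 0, 0], [0, 0, 0]], fingers=[0.05, 0.05, 0.05, 0.05, 0.05])

```text
t: 3.48
tcp_pos: [0.4961, 0.2019, 0.3218]
eef_rot: [-3.141, -0.001, 0.002]
wrist_force: [0.8, 0.2, 0.2]
width: 0.581
grasp_force: 0.0
```

Call:
step_arm(dp=[[-0.035, -0.1, 0.13], [-0.035, -0.1, 0.13], [-0.035, -0.1, 0.13], [-0.035, -0.1, 0.13], [-0.035, -0.1, 0.13]], rot=[[0, 0, 0], [0, 0, 0], [0, 0, 0], [0, 0, 0], [0, 0, 0]], fingers=[0.05, 0.05, 0.05, 0.05, 0.05])

```text
t: 3.9
tcp_pos: [0.4566, 0.3018, 0.1858]
eef_rot: [3.14, 0.007, 0.006]
wrist_force: [-1.4, -0.7, -0.3]
width: 0.584
grasp_force: 0.0
```

```bash
python3 -c "
from h import *
s=state();print(s['t'],s['joints'].round(3) if hasattr(s['joints'],'round') else s['joints'],s['tcp_pos'],s['eef_rot'])"
```

```text
3.9 [-2.000e-03  2.390e-01 -7.550e-01  1.741e+00  1.680e-01  1.236e+00
 -2.364e+00] [0.45661104 0.30177667 0.18576739] [3.14043756 0.00745516 0.00616869]
```

Call:
step_arm(dp=[[0.004, -0.001, 0.12], [0.004, -0.001, 0.12], [0.004, -0.001, 0.12], [0.004, -0.001, 0.12], [0.004, -0.001, 0.12]], rot=[[0, 0, 0], [0, 0, 0], [0, 0, 0], [0, 0, 0], [0, 0, 0]], fingers=[0.05, 0.05, 0.05, 0.05, 0.05])

```text
t: 4.32
tcp_pos: [0.4651, 0.2989, 0.0708]
eef_rot: [3.14, 0.003, -0.0]
wrist_force: [0.4, 0.9, 1.1]
width: 0.585
grasp_force: 0.0
```

```bash
python3 - <<'E'
from h import *
s=state();print(s['tcp_pos'],s['eef_rot'])
a=[]
for n in('side','top'):
    p=cam(n); a.append(cv2.resize(p['color'][300:420,290:440] if n=='side' else p['color'][220:320,120:245],(400,320)))
cv2.imwrite('pics/g1.png',np.hstack(a))
E
```

```text
[0.46514166 0.29889025 0.07079627] [ 3.14041032e+00  3.14645187e-03 -1.72018673e-04]
```

View pics/g1.png

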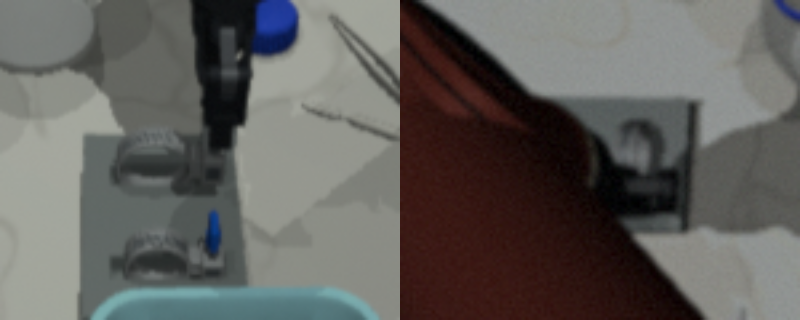

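The fingers straddle the larger clamp's key (side crop, about 215,130) and the small clamp is clear. Now the descent and grip.

Call:
step_arm(dp=[[0, -0.003, 0.02], [0, -0.003, 0.04], [0, -0.003, 0.048], [0, -0.003, 0.048], [0, -0.003, 0.048]], rot=[[0, 0, 0], [0, 0, 0], [0, 0, 0], [0, 0, 0], [0, 0, 0]], fingers=[0.05, 0.05, 0.05, 0.05, 0.05])

```text
t: 4.83
tcp_pos: [0.4668, 0.303, 0.025]
eef_rot: [-3.141, -0.002, -0.0]
wrist_force: [-0.2, 0.7, 0.9]
width: 0.589
grasp_force: 0.0
```

Call:
step_arm(dp=[[-0.001, 0, 0.002], [-0.001, 0, 0.002], [-0.001, 0, 0.002], [-0.001, 0, 0.002], [-0.001, 0, 0.002]], rot=[[0, 0, 0], [0, 0, 0], [0, 0, 0], [0, 0, 0], [0, 0, 0]], fingers=[0.05, 0.035, 0.012, 0.012, 0.012])

```text
t: 5.25
tcp_pos: [0.4654, 0.3028, 0.0223]
eef_rot: [-3.141, -0.001, -0.0]
wrist_force: [-1.4, -0.4, 5.9]
width: 0.22
grasp_force: 58.6
```

Call:
step_arm(dp=[[0, 0, 0], [0, 0, 0], [0, 0, 0], [0, 0, 0], [0, 0, 0]], rot=[[0, 0, 0], [0, 0, 0], [0, 0, 0], [0, 0, 0], [0, 0, 0]], fingers=[0.012, 0.012, 0.012, 0.012, 0.012])

```text
t: 5.67
tcp_pos: [0.4654, 0.3028, 0.0223]
eef_rot: [-3.141, -0.001, -0.0]
wrist_force: [-1.8, -1.1, 5.8]
width: 0.221
grasp_force: 58.6
```

Call:
step_arm(dp=[[0, 0, -0.02], [0, 0, -0.05], [0, 0, -0.09], [0, 0, -0.13], [0, 0, -0.13]], rot=[[0, 0, 0], [0, 0, 0], [0, 0, 0], [0, 0, 0], [0, 0, 0]], fingers=[0.012, 0.012, 0.012, 0.012, 0.012])

```text
t: 6.08
tcp_pos: [0.4677, 0.3054, 0.1592]
eef_rot: [-3.136, -0.009, 0.0]
wrist_force: [1.5, 1.5, -0.7]
width: 0.222
grasp_force: 59.6
```

Call:
step_arm(dp=[[0, 0, -0.15], [0, 0, -0.15], [0, 0, -0.15], [0, 0, -0.15], [0, 0, -0.15]], rot=[[0, 0, 0], [0, 0, 0], [0, 0, 0], [0, 0, 0], [0, 0, 0]], fingers=[0.012, 0.012, 0.012, 0.012, 0.012])

```text
t: 6.5
tcp_pos: [0.4665, 0.3042, 0.3075]
eef_rot: [-3.137, -0.008, -0.0]
wrist_force: [0.1, 0.3, -1.8]
width: 0.22
grasp_force: 59.6
```

```bash
python3 - <<'E'
from h import *
s=state();print(s['tcp_pos'],s['eef_rot'],s['joints'])
t=np.array(s['tcp_pos']);a=[]
for n in('side','top'):
    p=cam(n);K=p['intrinsics'];c=(t-np.array(p['xyz']))@Rm(p['orientation']);u,v=K[0][0]*c[0]/c[2]+K[0][2],K[1][1]*c[1]/c[2]+K[1][2]
    print(n,u,v,[ (round(q['conf'],2),q['at'],q['pixels'].sum()) for q in optics.cut_out(p,'clamp')][:3])
    u=int(u);v=int(v);a.append(cv2.resize(p['color'][max(0,v-60):v+60,max(u-60,0):u+60],(400,400)))
    C,_=cloud(p);E=C-t;k=(E[:,0]>.02)&(E[:,0]<.07)&(abs(E[:,1])<.03)&(E[:,2]>-.03)&(E[:,2]<.05);E=E[k]
    print(len(E),np.round(np.percentile(E,[2,50,98],axis=0),4).tolist() if len(E) else '')
cv2.imwrite('pics/g2.png',np.hstack(a))
E
```

```text
[0.46645014 0.30421468 0.30748977] [-3.13749535e+00 -7.83940966e-03 -1.26573231e-04] [ 0.01631415  0.17568554 -0.76535089  1.55077024  0.12448051  1.45577584
 -2.32550287]
side 377.0214388080991 235.69408622184068 [(0.91, [358.2, 236.5], np.int64(573))]
458 [[0.0209, -0.008, -0.0133], [0.0429, 0.0021, 0.0165], [0.0644, 0.0099, 0.0367]]
top 147.22363221718555 268.4485558749388 [(0.65, [149.6, 246.8], np.int64(374))]
374 [[0.0225, -0.0097, -0.0206], [0.0429, -0.0025, 0.0004], [0.0618, 0.0062, 0.0302]]
```

View pics/g2.png

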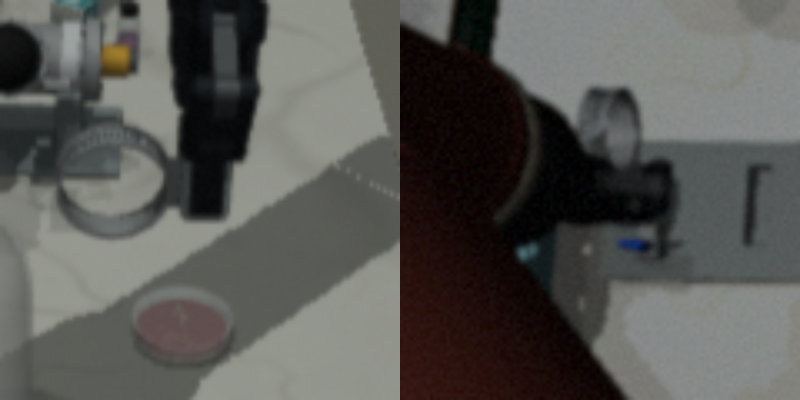

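```bash
cat >> h.py <<'E'
HD=np.array([.5642,-.2257,-.056])
RC=R.from_euler('z',HD[2])*R.from_euler('x',np.pi/6)   # clamp/fitted axes: x, y=branch z, z=key
def stubpt(x,n,z): # world of point: x along pipe, n along upward normal, z along branch
    return np.r_[HD[:2],.078]+RC.apply([x,z,n])
RT=RC*R.from_euler('x',np.pi)
def annulus(q,w=.008,ri=.0235,ro=.026):
    r=np.hypot(q[:,0],q[:,2]);dr=np.maximum(np.maximum(ri-r,r-ro),0)+0; 
    dy=np.maximum(abs(q[:,1])-w,0)
    ins=np.minimum(np.minimum(r-ri,ro-r),w-abs(q[:,1])).clip(0)
    return np.hypot(dr,dy)+ins
def fitring(C,t,Rt,R0=R.from_euler('x',np.pi),o0=(.039,0,-.010),rot=True):
    # clamp pose in tool frame: origin o, orientation R0*small(rx,rz)
    T=Rt.inv().apply(C-t); o=np.array([*o0,0,0])
    T=T[(T[:,0]>.009)]
    for tol in(.012,.005,.003):
        g=lambda o:(R0*R.from_rotvec([o[3],0,o[4]])).inv().apply(T-o[:3])
        k=annulus(g(o))<tol
        f=lambda o:np.r_[annulus(g(o)[k]),.02*o[3:] if rot else 10*o[3:]]
        s=least_squares(f,o,loss='soft_l1',f_scale=.001);o=s.x
    return np.round(o,4),k.sum(),np.sqrt(np.mean(s.fun**2)).round(5)
def cmd(tp,Rt,s=None):
    s=s or state();R0=R.from_euler('xyz',s['eef_rot'])
    return R0.inv().apply(tp-np.array(s['tcp_pos'])).round(4),(R0.inv()*Rt).as_rotvec().round(4)
E
python3 - <<'E'
from h import *
s=state();t=np.array(s['tcp_pos']);Rt=R.from_euler('xyz',s['eef_rot']);L=[]
for n in('side','top'):
    p=cam(n);q=optics.cut_out(p,'clamp')[0];print(n,q['conf'])
    C,_=cloud(p,cv2.dilate(q['pixels'].astype(np.uint8),np.ones((5,5)))>0);L.append(C)
    print(fitring(C,t,Rt),fitring(C,t,Rt,rot=False))
print('both',fitring(np.vstack(L),t,Rt))
o=np.array([.039,0,-.010])
for z in(.145,.077):
    print(z,stubpt(0,0,z)-RT.apply(o))
print(RT.as_euler('xyz'))
E
```

```text
side 0.9
(array([ 0.0385, -0.001 , -0.0121, -0.0059,  0.0046]), np.int64(562), np.float64(0.00085)) (array([ 0.0396, -0.0009, -0.0112, -0.    ,  0.    ]), np.int64(556), np.float64(0.00082))
top 0.6
(array([ 0.0393, -0.0001, -0.01  , -0.0064,  0.013 ]), np.int64(368), np.float64(0.0008)) (array([ 0.0393, -0.0002, -0.01  , -0.    ,  0.    ]), np.int64(368), np.float64(0.0008))
both (array([ 0.0396, -0.0006, -0.0106,  0.0018,  0.0159]), np.int64(924), np.float64(0.00086))
0.145 [ 0.53256944 -0.09314814  0.14183975]
0.077 [ 0.52927334 -0.15194556  0.10783975]
[-2.61799388  0.         -0.056     ]
```

Call:
step_arm(dp=[[0.032, 0.19, 0], [0.032, 0.19, 0], [0.032, 0.19, 0], [0.032, 0.19, 0], [0.032, 0.19, 0]], rot=[[0, 0, 0], [0, 0, 0], [0, 0, 0], [0, 0, 0], [0, 0, 0]], fingers=[0.012, 0.012, 0.012, 0.012, 0.012])

```text
t: 7.32
tcp_pos: [0.4973, 0.1076, 0.3007]
eef_rot: [3.14, 0.001, -0.004]
wrist_force: [0.5, 0.4, -1.2]
width: 0.224
grasp_force: 59.6
```

Call:
step_arm(dp=[[0.032, 0.17, 0.04], [0.032, 0.17, 0.04], [0.032, 0.17, 0.04], [0.032, 0.17, 0.04], [0.032, 0.17, 0.04]], rot=[[0.52, 0, 0.056], [0.52, 0, 0.056], [0.52, 0, 0.056], [0.52, 0, 0.056], [0.52, 0, 0.056]], fingers=[0.012, 0.012, 0.012, 0.012, 0.012])

```text
t: 7.73
tcp_pos: [0.5276, -0.0697, 0.2564]
eef_rot: [-2.617, 0.019, -0.071]
wrist_force: [-1.8, -2.6, -1.6]
width: 0.218
grasp_force: 59.7
```

```bash
python3 - <<'E'
from h import *
s=state();print(s['t'],s['tcp_pos'],s['eef_rot'],s['joints'])
o=np.array([.0393,-.0003,-.0105])
print(cmd(stubpt(0,.03,.16)-RT.apply(o),RT),cmd(stubpt(0,0,.15)-RT.apply(o),RT))
E
```

```text
7.7333 [ 0.52760778 -0.06966802  0.25644329] [-2.61710895  0.01940066 -0.07066467] [ 0.66433702  0.22393191 -0.33869468  1.66195246 -0.43068497  1.44224338
 -1.2250221 ]
(array([0.0079, 0.0626, 0.058 ]), array([-0.001 ,  0.0095, -0.0224])) (array([0.0084, 0.0726, 0.088 ]), array([-0.001 ,  0.0095, -0.0224]))
```

Call:
step_arm(dp=[[0.006, 0.06, 0.058], [0.006, 0.06, 0.058], [0.006, 0.06, 0.058], [0.006, 0.06, 0.058], [0.006, 0.06, 0.058]], rot=[[0, 0, -0.005], [0, 0, -0.005], [0, 0, -0.005], [0, 0, -0.005], [0, 0, -0.005]], fingers=[0.012, 0.012, 0.012, 0.012, 0.012])

```text
t: 8.15
tcp_pos: [0.5331, -0.0799, 0.1828]
eef_rot: [-2.621, 0.011, -0.048]
wrist_force: [-0.1, -0.1, -0.2]
width: 0.222
grasp_force: 59.6
```

Call:
step_arm(dp=[[0, 0, 0], [0, 0, 0], [0, 0, 0], [0, 0, 0], [0, 0, 0]], rot=[[0, 0, 0], [0, 0, 0], [0, 0, 0], [0, 0, 0], [0, 0, 0]], fingers=[0.012, 0.012, 0.012, 0.012, 0.012])

```text
t: 8.57
tcp_pos: [0.5327, -0.0809, 0.1818]
eef_rot: [-2.622, 0.011, -0.049]
wrist_force: [0.4, -0.5, -0.2]
width: 0.223
grasp_force: 59.6
```

```bash
python3 - <<'E'
from h import *
s=state();print(s['t'],s['tcp_pos'],s['eef_rot'])
t=np.array(s['tcp_pos']);Rt=R.from_euler('xyz',s['eef_rot'])
o=np.array([.0393,-.0003,-.0105]);L=[]
for n in('side','top'):
    p=cam(n);q=optics.cut_out(p,'clamp')[:2];print(n,[(x['conf'],x['at']) for x in q])
    C,_=cloud(p)
    T=Rt.inv().apply(C-t)-o;m=(abs(T[:,1])<.016)&(np.hypot(T[:,0],T[:,2])<.034)
    f=fitring(C[m],t,Rt);print(f)
    k=(abs(C[:,0]-.6)<.2)&(abs(C[:,1]+.2)<.15)&(C[:,2]>.03)&~m
    h=fithead(C[k],q=(.5642,-.2257,-.056,0));print(h)
    # ring centre in this camera's stub frame
    w=t+Rt.apply(f[0][:3]);print('rel in fitted stub frame',stubco(tohead(w[None],h[0]))[0])
print(cmd(stubpt(0,0,.15)-RT.apply(o),RT))
E
```

```text
8.5667 [ 0.53265735 -0.08088579  0.18175617] [-2.62229156  0.01083165 -0.04909906]
side [(0.63, [308.7, 171.4])]
(array([ 0.0383, -0.0037, -0.0103,  0.0058, -0.0157]), np.int64(101), np.float64(0.00076))
(array([ 0.56415188, -0.22553901, -0.05947648,  0.00082874]), np.int64(305), np.int64(256), np.int64(209), np.float64(0.0014785772255328214))
rel in fitted stub frame [-0.00160509 -0.02759991  0.17877611]
top [(0.46, [355.4, 227.9])]
(array([ 0.0383,  0.0001, -0.0105, -0.0071,  0.0049]), np.int64(226), np.float64(0.0008))
(array([ 5.64404935e-01, -2.25909840e-01, -5.40194888e-02, -5.36118301e-04]), np.int64(46), np.int64(321), np.int64(230), np.float64(0.0013010337339346312))
rel in fitted stub frame [-0.00111004 -0.02881671  0.17597406]
(array([0.0009, 0.0253, 0.0286]), array([ 0.0039,  0.0134, -0.0002]))
```

Call:
step_arm(dp=[[0.0013, 0.025, 0.0286], [0.0013, 0.025, 0.0286], [0.0013, 0.025, 0.0286], [0.0013, 0.025, 0.0286], [0.0013, 0.025, 0.0286]], rot=[[0.004, 0.013, 0], [0.004, 0.013, 0], [0.004, 0.013, 0], [0.004, 0.013, 0], [0.004, 0.013, 0]], fingers=[0.012, 0.012, 0.012, 0.012, 0.012])

```text
t: 9.18
tcp_pos: [0.5337, -0.0883, 0.1453]
eef_rot: [-2.618, -0.001, -0.055]
wrist_force: [0.3, -0.2, -0.2]
width: 0.219
grasp_force: 59.6
```

```bash
cat > look.py <<'E'
from h import *
def look(z,save=None,o=np.array([.0388,-.0003,-.0105])):
    s=state();print(s['t'],s['tcp_pos'],s['eef_rot'])
    t=np.array(s['tcp_pos']);Rt=R.from_euler('xyz',s['eef_rot']);im=[]
    w=t+Rt.apply(o);print('kinematic ring in stub frame',(RC.inv().apply(w-np.r_[HD[:2],.078])*1000).round(2),'(x,z,n)')
    for n in('side','top'):
        p=cam(n);C,_=cloud(p)
        T=Rt.inv().apply(C-t)-o;m=(abs(T[:,1])<.012)&(np.hypot(T[:,0],T[:,2])<.032)&(np.hypot(T[:,0],T[:,2])>.0225)
        f=fitring(C[m],t,Rt,rot=False);w=t+Rt.apply(f[0][:3]);print(n,f,(RC.inv().apply(w-np.r_[HD[:2],.078])*1000).round(2))
        im.append(cv2.resize(p['color'][150:230,270:370] if n=='side' else p['color'][200:280,335:435],(400,320)))
    if save: cv2.imwrite(save,np.hstack(im))
    print(cmd(stubpt(0,0,z)-RT.apply(o),RT))
E
python3 -c "
from look import *
look(.125,'pics/g3.png')"
```

```text
9.1833 [ 0.53367817 -0.08826985  0.14533408] [-2.61791238e+00 -8.69835450e-04 -5.54582681e-02]
kinematic ring in stub frame [  0.63 151.35   1.08] (x,z,n)
side (array([ 0.0384, -0.0027, -0.0102, -0.    ,  0.    ]), np.int64(92), np.float64(0.00082)) [  0.23 153.75   0.78]
top (array([ 0.0393, -0.0003, -0.0107,  0.    ,  0.    ]), np.int64(205), np.float64(0.00073)) [  1.13 151.35   1.28]
(array([-0.0006,  0.0261,  0.001 ]), array([ 0.0003, -0.0007,  0.0011]))
```

View pics/g3.png

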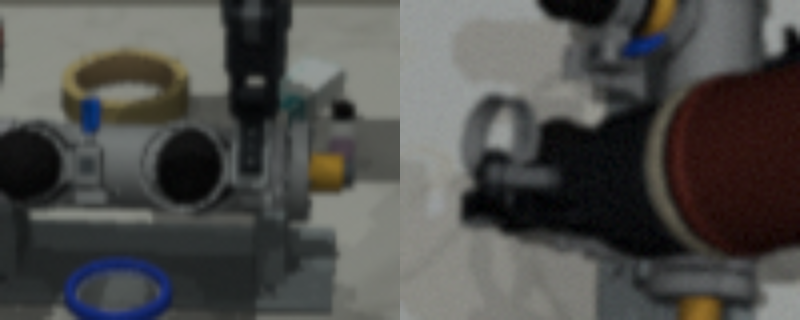

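The ring is nearly concentric with the cap's nose (side crop at about 187,167). I'll make a small correction and start sliding.

Call:
step_arm(dp=[[-0.0006, 0, 0.001], [-0.0006, 0.008, 0.001], [-0.0006, 0.016, 0.001], [-0.0006, 0.024, 0.001], [-0.0006, 0.026, 0.001]], rot=[[0, 0, 0], [0, 0, 0], [0, 0, 0], [0, 0, 0], [0, 0, 0]], fingers=[0.012, 0.012, 0.012, 0.012, 0.012])

```text
t: 9.7
tcp_pos: [0.5306, -0.1126, 0.1288]
eef_rot: [-2.618, 0.002, -0.058]
wrist_force: [0.7, -0.5, -1.7]
width: 0.22
grasp_force: 59.6
```

Call:
step_arm(dp=[[0, 0.004, 0], [0, 0.008, 0], [0, 0.011, 0], [0, 0.011, 0], [0, 0.011, 0]], rot=[[0, 0, 0], [0, 0, 0], [0, 0, 0], [0, 0, 0], [0, 0, 0]], fingers=[0.012, 0.012, 0.012, 0.012, 0.012])

```text
t: 10.12
tcp_pos: [0.5306, -0.12, 0.1244]
eef_rot: [-2.618, 0.001, -0.056]
wrist_force: [1.2, 0.5, -1.3]
width: 0.224
grasp_force: 59.6
```

```bash
python3 -c "
from look import *
look(.100)
s=state();print(s['wrist_force'],s['wrist_torque'])"
```

```text
10.1167 [ 0.53059544 -0.12001726  0.12443819] [-2.61759705e+00  5.77734888e-04 -5.59929480e-02]
kinematic ring in stub frame [ -0.66 113.26  -1.12] (x,z,n)
side (array([ 0.0385, -0.0026, -0.0102,  0.    ,  0.    ]), np.int64(84), np.float64(0.0008)) [ -0.96 115.56  -1.42]
top (array([ 0.0387, -0.0004, -0.0108,  0.    ,  0.    ]), np.int64(159), np.float64(0.00071)) [ -0.76 113.36  -0.82]
(array([ 0.0006,  0.0137, -0.0011]), array([-0.0003,  0.0005,  0.0003]))
[ 0.23064661  0.66481255 -1.49353523] [-0.54040561  0.06532181 -0.04004153]
```

Call:
step_arm(dp=[[0.0006, 0.002, -0.001], [0.0006, 0.006, -0.001], [0.0006, 0.01, -0.001], [0.0006, 0.0137, -0.001], [0.0006, 0.0137, -0.001]], rot=[[0, 0, 0], [0, 0, 0], [0, 0, 0], [0, 0, 0], [0, 0, 0]], fingers=[0.012, 0.012, 0.012, 0.012, 0.012])

```text
t: 10.63
tcp_pos: [0.5302, -0.1335, 0.1179]
eef_rot: [-2.618, 0.001, -0.057]
wrist_force: [0.4, 0.6, -1.7]
width: 0.218
grasp_force: 59.6
```

Call:
step_arm(dp=[[0, 0.004, 0], [0, 0.008, 0], [0, 0.012, 0], [0, 0.015, 0], [0, 0.015, 0]], rot=[[0, 0, 0], [0, 0, 0], [0, 0, 0], [0, 0, 0], [0, 0, 0]], fingers=[0.012, 0.012, 0.012, 0.012, 0.012])

```text
t: 11.05
tcp_pos: [0.5295, -0.1462, 0.1105]
eef_rot: [-2.618, 0.001, -0.057]
wrist_force: [0.2, -0.0, -0.8]
width: 0.219
grasp_force: 59.6
```

```bash
python3 -c "
from look import *
look(.077)
s=state();print(s['wrist_force'],s['wrist_torque'])"
```

```text
11.05 [ 0.52953019 -0.14616612  0.11048867] [-2.61787666e+00  1.04308985e-03 -5.68101575e-02]
kinematic ring in stub frame [-0.26 83.59 -0.12] (x,z,n)
side (array([ 0.0383, -0.0031, -0.0108, -0.    ,  0.    ]), np.int64(72), np.float64(0.00062)) [-0.76 86.39  0.18]
top (array([ 0.0382, -0.0007, -0.0107,  0.    ,  0.    ]), np.int64(105), np.float64(0.00072)) [-8.600e-01  8.399e+01  8.000e-02]
(array([ 0.0001,  0.0075, -0.0001]), array([-0.0004,  0.0005, -0.0004]))
[-0.39442936  0.66554453 -0.60164542] [-0.57864861  0.07418108  0.03234874]
```

Call:
step_arm(dp=[[0.0003, 0.002, 0], [0.0003, 0.004, 0], [0.0003, 0.0055, 0], [0.0003, 0.0055, 0], [0.0003, 0.0055, 0]], rot=[[0, 0, 0], [0, 0, 0], [0, 0, 0], [0, 0, 0], [0, 0, 0]], fingers=[0.012, 0.012, 0.012, 0.012, 0.012])

```text
t: 11.57
tcp_pos: [0.5298, -0.1502, 0.1082]
eef_rot: [-2.618, 0.001, -0.056]
wrist_force: [-0.5, 0.4, -1.1]
width: 0.219
grasp_force: 59.6
```

Call:
step_arm(dp=[[0, 0.001, 0], [0, 0.001, 0], [0, 0.002, 0], [0, 0.002, 0], [0, 0.002, 0]], rot=[[0, 0, 0], [0, 0, 0], [0, 0, 0], [0, 0, 0], [0, 0, 0]], fingers=[0.012, 0.012, 0.012, 0.012, 0.012])

```text
t: 11.98
tcp_pos: [0.5298, -0.1513, 0.1075]
eef_rot: [-2.617, 0.0, -0.055]
wrist_force: [-0.5, 2.7, 1.8]
width: 0.22
grasp_force: 59.8
```

Call:
step_arm(dp=[[0, 0.001, 0], [0, 0.001, 0], [0, 0.0015, 0], [0, 0.0015, 0], [0, 0.0015, 0]], rot=[[0, 0, 0], [0, 0, 0], [0, 0, 0], [0, 0, 0], [0, 0, 0]], fingers=[0.012, 0.012, 0.012, 0.012, 0.012])

```text
t: 12.4
tcp_pos: [0.5298, -0.1514, 0.1074]
eef_rot: [-2.615, 0.0, -0.054]
wrist_force: [-2.7, 5.9, 7.5]
width: 0.221
grasp_force: 60.2
```

```bash
python3 -c "
from look import *
look(.077)
s=state();print(s['wrist_force'],s['wrist_torque'],s['joints'])"
```

```text
12.4 [ 0.52977002 -0.15139275  0.10740948] [-2.61544785e+00  4.83284547e-04 -5.38330881e-02]
kinematic ring in stub frame [ 0.28 77.62 -0.22] (x,z,n)
side (array([ 0.0382, -0.0026, -0.0105,  0.    ,  0.    ]), np.int64(73), np.float64(0.00083)) [-0.32 79.92 -0.21]
top (array([ 0.0387,  0.0003, -0.0116,  0.    ,  0.    ]), np.int64(121), np.float64(0.00096)) [ 0.18 77.02  0.88]
(array([-0.0003,  0.0006, -0.0002]), array([-0.0025,  0.0015,  0.0016]))
[-2.42131544  6.41592574  6.85446647] [1.29321803 0.33922298 0.3808168 ] [ 0.73366645  0.43061008 -0.29398547  1.71785069 -0.3802658   1.24904851
 -1.00722578]
```

Call:
step_arm(dp=[[0, -0.001, 0.0005], [0, -0.001, 0.0008], [0, -0.001, 0.0008], [0, -0.001, 0.0008], [0, -0.001, 0.0008]], rot=[[0, 0, 0], [0, 0, 0], [0, 0, 0], [0, 0, 0], [0, 0, 0]], fingers=[0.012, 0.012, 0.012, 0.012, 0.012])

```text
t: 12.92
tcp_pos: [0.53, -0.1511, 0.1068]
eef_rot: [-2.617, -0.0, -0.055]
wrist_force: [-1.6, 4.5, 5.4]
width: 0.223
grasp_force: 60.1
```

Call:
step_arm(dp=[[0, 0, 0], [0, 0, 0], [0, 0, 0], [0, 0, 0], [0, 0, 0]], rot=[[0, 0, 0], [0, 0, 0], [0, 0, 0], [0, 0, 0], [0, 0, 0]], fingers=[0.022, 0.028, 0.032, 0.032, 0.032])

```text
t: 13.33
tcp_pos: [0.5297, -0.1523, 0.1061]
eef_rot: [-2.618, 0.0, -0.056]
wrist_force: [0.1, 0.2, -0.1]
width: 0.368
grasp_force: 0.0
```

Call:
step_arm(dp=[[0, 0, -0.01], [0, 0, -0.03], [0, 0, -0.06], [0, 0, -0.08], [0, 0, -0.08]], rot=[[0, 0, 0], [0, 0, 0], [0, 0, 0], [0, 0, 0], [0, 0, 0]], fingers=[0.032, 0.032, 0.032, 0.032, 0.032])

```text
t: 13.75
tcp_pos: [0.5288, -0.1958, 0.1797]
eef_rot: [-2.622, -0.005, -0.059]
wrist_force: [0.9, -0.5, 0.8]
width: 0.378
grasp_force: 0.0
```

```bash
python3 - <<'E'
from look import *
s=state();print(s['t'],s['tcp_pos'],s['eef_rot'],s['joints']);im=[]
for n in('side','top'):
    p=cam(n);C,uv=cloud(p)
    L=RC.inv().apply(C-np.r_[HD[:2],.078])*1000  # x,z,n
    col=p['color'][uv[:,1],uv[:,0]].astype(int);b=(col[:,0]>col[:,2]+40)&(abs(L[:,0]+39)<25)&(abs(L[:,1]-77)<25)&(L[:,2]>10)&(L[:,2]<50)
    print(n,'key',b.sum(),np.percentile(L[b],[3,50,97],axis=0).round(1).tolist() if b.any() else '')
    r=np.hypot(L[:,0],L[:,2]);k=(r>22.7)&(r<29)&(L[:,1]>65)&(L[:,1]<100);print('band z',k.sum(),np.percentile(L[k,1],[5,25,50,75,95]).round(1))
    k=(abs(L[:,0]+39)<7)&(L[:,2]>9)&(L[:,2]<18)&(abs(L[:,1]-77)<20);print('housing top n',k.sum(),np.percentile(L[k],[5,50,95],axis=0).round(1).tolist() if k.any() else '')
    im.append(cv2.resize(p['color'][150:230,270:370] if n=='side' else p['color'][200:280,335:435],(400,320),interpolation=cv2.INTER_CUBIC))
cv2.imwrite('pics/g4.png',np.hstack(im))
E
```

```text
13.75 [ 0.52882171 -0.1958013   0.17973425] [-2.62195466 -0.00468762 -0.05932689] [ 0.770758    0.39330855 -0.27015569  1.60137766 -0.36858259  1.40602026
 -1.0137593 ]
side key 21 [[-40.0, 74.8, 24.1], [-37.6, 86.7, 31.4], [-35.0, 90.2, 41.1]]
band z 95 [67.9 71.3 83.8 86.  88.7]
housing top n 17 [[-43.3, 77.3, 9.5], [-38.1, 85.3, 12.1], [-33.4, 89.0, 17.0]]
top key 31 [[-39.8, 72.8, 27.0], [-37.7, 83.1, 37.6], [-34.0, 86.4, 42.0]]
band z 187 [66.4 71.  77.6 83.5 86.7]
housing top n 32 [[-44.9, 70.4, 9.8], [-40.6, 81.4, 12.0], [-33.6, 86.4, 14.2]]
```

View pics/g4.png

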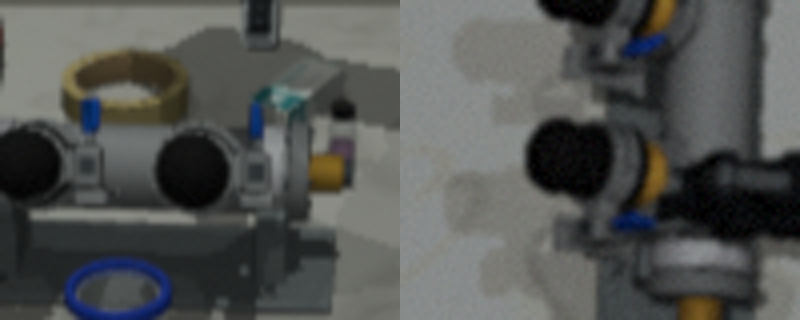

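The clamp sits on the cap just like its fitted twin: key up at side crop (257,120), housing on the tab at (257,172). Next I'll turn the wrist for the key.

Call:
step_arm(dp=[[0, 0, 0], [0, 0, 0], [0, 0, 0], [0, 0, 0], [0, 0, 0]], rot=[[0, 0, -0.12], [0, 0, -0.24], [0, 0, -0.36], [0, 0, -0.48], [0, 0, -0.6]], fingers=[0.014, 0.014, 0.014, 0.014, 0.014])

```text
t: 14.27
tcp_pos: [0.527, -0.1909, 0.1746]
eef_rot: [-2.696, -0.288, 0.485]
wrist_force: [0.7, -0.8, 0.4]
width: 0.163
grasp_force: 0.0
```

Call:
step_arm(dp=[[0, 0, 0], [0, 0, 0], [0, 0, 0], [0, 0, 0], [0, 0, 0]], rot=[[0, 0, -0.12], [0, 0, -0.24], [0, 0, -0.36], [0, 0, -0.48], [0, 0, -0.6]], fingers=[0.014, 0.014, 0.014, 0.014, 0.014])

```text
t: 14.68
tcp_pos: [0.527, -0.1909, 0.1746]
eef_rot: [-2.936, -0.486, 1.099]
wrist_force: [0.0, -0.7, -0.4]
width: 0.161
grasp_force: 0.0
```

Call:
step_arm(dp=[[0, 0, 0], [0, 0, 0], [0, 0, 0], [0, 0, 0], [0, 0, 0]], rot=[[0, 0, -0.12], [0, 0, -0.24], [0, 0, -0.37], [0, 0, -0.37], [0, 0, -0.37]], fingers=[0.014, 0.014, 0.014, 0.014, 0.014])

```text
t: 15.1
tcp_pos: [0.5271, -0.1912, 0.1749]
eef_rot: [-3.138, -0.525, 1.51]
wrist_force: [-0.2, 0.2, -0.8]
width: 0.167
grasp_force: 0.0
```

```bash
cat > k.py <<'E'
from h import *
import sys
def key(n,ang,x=-.0386,z=.077):
    s=state();t=np.array(s['tcp_pos'])
    print(s['t'],'q',s['joints'].round(3) if hasattr(s['joints'],'round') else s['joints'],'w',s['width'])
    print('tcp local x,z,n',(RC.inv().apply(t-np.r_[HD[:2],.078])*1000).round(2))
    print(cmd(stubpt(x,n,z),RT*R.from_rotvec([0,0,ang]),s))
key(float(sys.argv[1]),float(sys.argv[2]))
E
python3 k.py .05 -1.5708; python3 k.py .021 -1.5708
```

```text
15.1 q [ 0.968  0.435 -0.535  1.598 -0.268  1.384  0.471] w 0.16693673609585283
tcp local x,z,n [-38.93  76.48  67.77]
(array([0.0005, 0.0004, 0.0178]), array([-0.0016, -0.0013, -0.0043]))
15.1 q [ 0.968  0.435 -0.535  1.598 -0.268  1.384  0.471] w 0.16693673609585283
tcp local x,z,n [-38.93  76.48  67.77]
(array([0.0005, 0.0004, 0.0468]), array([-0.0016, -0.0013, -0.0043]))
```

Call:
step_arm(dp=[[0.0005, 0.0004, 0.01], [0.0005, 0.0004, 0.02], [0.0005, 0.0004, 0.03], [0.0005, 0.0004, 0.04], [0.0005, 0.0004, 0.0465]], rot=[[0, 0, -0.004], [0, 0, -0.004], [0, 0, -0.004], [0, 0, -0.004], [0, 0, -0.004]], fingers=[0.014, 0.014, 0.014, 0.014, 0.014])

```text
t: 15.52
tcp_pos: [0.5287, -0.1667, 0.1339]
eef_rot: [-3.141, -0.525, 1.518]
wrist_force: [-0.5, 0.7, 0.5]
width: 0.165
grasp_force: 0.0
```

```bash
python3 k.py .021 -1.5708; python3 - <<'E'
from h import *
p=cam('side');q=cam('top')
cv2.imwrite('pics/g5.png',np.hstack([cv2.resize(p['color'][140:210,290:360],(400,400),interpolation=cv2.INTER_CUBIC),cv2.resize(q['color'][210:280,365:435],(400,400),interpolation=cv2.INTER_CUBIC)]))
E
```

```text
15.5167 q [ 0.946  0.454 -0.543  1.667 -0.267  1.29   0.475] w 0.16502739373814426
tcp local x,z,n [-38.79  77.23  20.  ]
(array([-0.0002,  0.0002, -0.001 ]), array([-0.0023, -0.0012,  0.0025]))
```

View pics/g5.png

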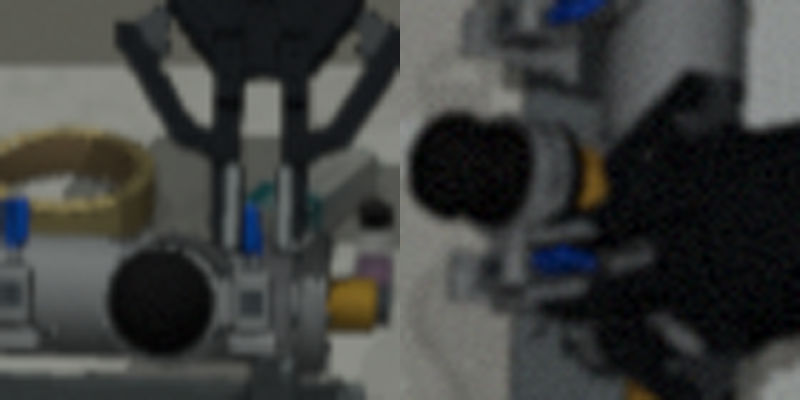

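```bash
python3 - <<'E'
from h import *
p=cam('side');q=optics
C,uv=cloud(p);L=RC.inv().apply(C-np.r_[HD[:2],.078])*1000
col=p['color'][uv[:,1],uv[:,0]].astype(int)
b=(col[:,0]>col[:,2]+40)&(abs(L[:,0]+39)<25)&(abs(L[:,1]-77)<25)&(L[:,2]>10)&(L[:,2]<50);print('key',b.sum(),L[b].mean(0).round(1))
k=(abs(L[:,0]+39)<32)&(abs(L[:,1]-77)<22)&(L[:,2]>22)&(L[:,2]<48)
for v in sorted(set(uv[k,1]))[::2]:
    m=k&(uv[:,1]==v);i=np.argsort(uv[m,0]);print(v,' '.join(f"{u}:{x:.0f}/{z:.0f}{'B' if bb else ''}" for u,x,z,bb in zip(uv[m,0][i],L[m,0][i],L[m,1][i],b[m][i])))
E
```

```text
key 22 [-37.4  84.4  31.3]
173 328:-22/84
175 327:-20/88 328:-23/83 329:-25/86 330:-28/87 331:-30/88 332:-32/73 338:-47/92 339:-49/88 340:-52/90 341:-54/78 342:-57/81 343:-59/78
177 327:-20/81 328:-23/86 329:-26/92 330:-28/88 331:-30/89 332:-32/75 333:-35/89B 334:-38/88B 335:-39/75 338:-47/88 339:-50/85 340:-52/87 341:-54/85 342:-57/83 343:-59/83
179 327:-20/80 328:-23/85 329:-26/87 330:-28/90 331:-31/92 332:-32/74 333:-35/87B 334:-37/84B 335:-39/73B 338:-47/89 339:-50/85 340:-52/92 341:-54/81 342:-57/85 343:-59/82
181 327:-21/83 328:-23/86 329:-26/91 330:-28/89 331:-31/87 332:-33/82 333:-35/83B 334:-38/80B 335:-40/84B 338:-48/90 339:-50/90 340:-52/90 341:-55/89 342:-57/83
183 322:-7/67 323:-10/73 329:-26/88 330:-28/88 331:-31/88 332:-33/83 333:-36/91B 334:-38/85B 335:-40/80B 338:-48/90 339:-50/86 340:-53/88
```

Call:
step_arm(dp=[[-0.0002, 0.0015, -0.001], [-0.0002, 0.0015, -0.001], [-0.0002, 0.0015, -0.001], [-0.0002, 0.0015, -0.001], [-0.0002, 0.0015, -0.001]], rot=[[0, 0, 0], [0, 0, 0], [0, 0, 0], [0, 0, 0], [0, 0, 0]], fingers=[0.014, 0.014, 0.014, 0.0, 0.0])

```text
t: 16.08
tcp_pos: [0.5307, -0.1694, 0.1366]
eef_rot: [3.14, -0.523, 1.518]
wrist_force: [-1.1, -0.7, 2.8]
width: 0.05
grasp_force: 62.4
```

Call:
step_arm(dp=[[0, 0, 0], [0, 0, 0], [0, 0, 0], [0, 0, 0]], rot=[[0, 0, 0], [0, 0, 0], [0, 0, 0], [0, 0, 0]], fingers=[0.0, 0.0, 0.0, 0.0])

```text
t: 16.42
tcp_pos: [0.5308, -0.1694, 0.1366]
eef_rot: [3.14, -0.523, 1.518]
wrist_force: [-1.0, -2.2, 5.4]
width: 0.049
grasp_force: 62.8
```

```bash
python3 k.py .021 -1.5708; python3 -c "
from h import *
s=state();print(s['wrist_force'],s['wrist_torque'],s['grasp_force'])"
```

```text
16.4167 q [ 0.946  0.455 -0.542  1.659 -0.266  1.294  0.474] w 0.0488456194730991
tcp local x,z,n [-36.53  76.36  23.58]
(array([ 0.0006, -0.0021,  0.0026]), array([0.0001, 0.0003, 0.0029]))
[-1.01169298 -2.20017544  5.41248075] [-0.56733451  0.38431744  0.16874846] 62.79126048088074
```

Call:
step_arm(dp=[[0, 0, 0], [0, 0, 0], [0, 0, 0], [0, 0, 0], [0, 0, 0]], rot=[[0, 0, 0.1], [0, 0, 0.2], [0, 0, 0.3], [0, 0, 0.4], [0, 0, 0.5]], fingers=[0.0, 0.0, 0.0, 0.0, 0.0])

```text
t: 16.83
tcp_pos: [0.5306, -0.1693, 0.1367]
eef_rot: [-2.87, -0.453, 0.95]
wrist_force: [-2.6, -3.3, 7.0]
width: 0.048
grasp_force: 63.0
```

```bash
python3 k.py .022 -1.0708; python3 -c "
from h import *
s=state();print(s['wrist_force'],s['wrist_torque'],s['grasp_force'])
p=cam('side');q=cam('top')
cv2.imwrite('pics/g6.png',np.hstack([cv2.resize(p['color'][140:210,290:360],(400,400),interpolation=cv2.INTER_CUBIC),cv2.resize(q['color'][210:280,365:435],(400,400),interpolation=cv2.INTER_CUBIC)]))"
```

```text
16.8333 q [ 0.875  0.438 -0.449  1.663 -0.307  1.301  0.002] w 0.048080458950219125
tcp local x,z,n [-36.74  76.46  23.58]
(array([-0.0004, -0.0019,  0.0016]), array([-0.0003,  0.0003, -0.002 ]))
[-2.55114863 -3.27295823  7.0235192 ] [-0.37382901  0.54704641  0.33553629] 63.039658069610596
```

View pics/g6.png

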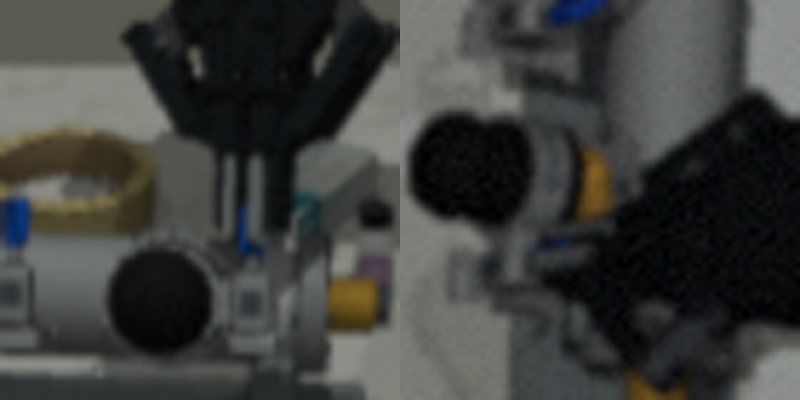

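The key is turning with the fingers (side crop, about 248,235) and the housing is staying put, so I'll carry on.

Call:
step_arm(dp=[[0, 0, 0], [0, 0, 0], [0, 0, 0], [0, 0, 0], [0, 0, 0]], rot=[[0, 0, 0.12], [0, 0, 0.24], [0, 0, 0.36], [0, 0, 0.48], [0, 0, 0.6]], fingers=[0.0, 0.0, 0.0, 0.0, 0.0])

```text
t: 17.35
tcp_pos: [0.5303, -0.169, 0.1368]
eef_rot: [-2.665, -0.227, 0.357]
wrist_force: [-4.8, -2.1, 7.4]
width: 0.05
grasp_force: 63.2
```

Call:
step_arm(dp=[[0, 0, 0], [0, 0, 0], [0, 0, 0], [0, 0, 0], [0, 0, 0]], rot=[[0, 0, 0.12], [0, 0, 0.24], [0, 0, 0.36], [0, 0, 0.48], [0, 0, 0.6]], fingers=[0.0, 0.0, 0.0, 0.0, 0.0])

```text
t: 17.77
tcp_pos: [0.5302, -0.1687, 0.1369]
eef_rot: [-2.621, 0.067, -0.17]
wrist_force: [-4.7, -1.6, 8.6]
width: 0.049
grasp_force: 63.3
```

Call:
step_arm(dp=[[0, 0, 0], [0, 0, 0], [0, 0, 0], [0, 0, 0], [0, 0, 0]], rot=[[0, 0, 0.12], [0, 0, 0.24], [0, 0, 0.36], [0, 0, 0.48], [0, 0, 0.6]], fingers=[0.0, 0.0, 0.0, 0.0, 0.0])

```text
t: 18.18
tcp_pos: [0.5303, -0.1684, 0.1371]
eef_rot: [-2.736, 0.342, -0.716]
wrist_force: [-5.2, -0.6, 10.4]
width: 0.047
grasp_force: 63.4
```

```bash
python3 k.py .022 0.7292;python3 -c "
from h import *
s=state();print(s['wrist_force'],s['wrist_torque'],s['grasp_force'])"
```

```text
18.1833 q [ 0.639  0.403 -0.148  1.677 -0.425  1.329 -1.703] w 0.04735955602869035
tcp local x,z,n [-37.08  77.44  23.56]
(array([-0.0008,  0.0013,  0.0016]), array([ 0.    ,  0.0019, -0.0023]))
[-5.19757966 -0.55426587 10.40943708] [0.48357843 0.9983763  0.6208164 ] 63.35449576377869
```

Call:
step_arm(dp=[[0, 0, 0], [0, 0, 0], [0, 0, 0], [0, 0, 0], [0, 0, 0]], rot=[[0, 0, 0.12], [0, 0, 0.24], [0, 0, 0.36], [0, 0, 0.48], [0, 0, 0.6]], fingers=[0.0, 0.0, 0.0, 0.0, 0.0])

```text
t: 18.6
tcp_pos: [0.5306, -0.1683, 0.1372]
eef_rot: [-3.006, 0.509, -1.352]
wrist_force: [-3.8, -0.1, 10.1]
width: 0.047
grasp_force: 63.3
```

Call:
step_arm(dp=[[0, 0, 0], [0, 0, 0], [0, 0, 0], [0, 0, 0], [0, 0, 0]], rot=[[0, 0, 0], [0, 0, 0], [0, 0, 0], [0, 0, 0], [0, 0, 0]], fingers=[0.0, 0.014, 0.014, 0.014, 0.014])

```text
t: 19.02
tcp_pos: [0.5306, -0.1687, 0.136]
eef_rot: [-3.003, 0.507, -1.346]
wrist_force: [0.0, -0.1, 0.5]
width: 0.166
grasp_force: 0.0
```

```bash
python3 k.py .022 1.3292;python3 -c "
from h import *
s=state();print(s['wrist_force'],s['wrist_torque'],s['grasp_force'])"
```

```text
19.0167 q [ 0.565  0.399 -0.055  1.681 -0.458  1.336 -2.27 ] w 0.16599407108205305
tcp local x,z,n [-36.72  76.68  22.72]
(array([-0.0008,  0.0017,  0.0007]), array([0.0007, 0.0007, 0.0033]))
[ 0.00383409 -0.1316726   0.53019039] [-0.52797393  0.01463402  0.01132525] 0.0
```

Call:
step_arm(dp=[[0, 0, -0.01], [0, 0, -0.02], [0, 0, -0.03], [0, 0, -0.03], [0, 0, -0.03]], rot=[[0, 0, 0], [0, 0, 0], [0, 0, 0], [0, 0, 0], [0, 0, 0]], fingers=[0.014, 0.014, 0.014, 0.014, 0.014])

```text
t: 19.43
tcp_pos: [0.5303, -0.1849, 0.1632]
eef_rot: [-3.002, 0.505, -1.346]
wrist_force: [-0.6, -0.1, -0.1]
width: 0.164
grasp_force: 0.0
```

Call:
step_arm(dp=[[0, 0, 0], [0, 0, 0], [0, 0, 0], [0, 0, 0], [0, 0, 0]], rot=[[0, 0, -0.12], [0, 0, -0.24], [0, 0, -0.36], [0, 0, -0.48], [0, 0, -0.6]], fingers=[0.014, 0.014, 0.014, 0.014, 0.014])

```text
t: 19.85
tcp_pos: [0.5297, -0.1836, 0.162]
eef_rot: [-2.732, 0.337, -0.705]
wrist_force: [-0.4, 0.1, -1.3]
width: 0.165
grasp_force: 0.0
```

Call:
step_arm(dp=[[0, 0, 0], [0, 0, 0], [0, 0, 0], [0, 0, 0], [0, 0, 0]], rot=[[0, 0, -0.12], [0, 0, -0.24], [0, 0, -0.36], [0, 0, -0.48], [0, 0, -0.6]], fingers=[0.014, 0.014, 0.014, 0.014, 0.014])

```text
t: 20.27
tcp_pos: [0.5297, -0.1836, 0.162]
eef_rot: [-2.621, 0.061, -0.16]
wrist_force: [0.4, -0.2, -1.4]
width: 0.167
grasp_force: 0.0
```

Call:
step_arm(dp=[[0, 0, 0], [0, 0, 0], [0, 0, 0], [0, 0, 0], [0, 0, 0]], rot=[[0, 0, -0.12], [0, 0, -0.24], [0, 0, -0.36], [0, 0, -0.48], [0, 0, -0.6]], fingers=[0.014, 0.014, 0.014, 0.014, 0.014])

```text
t: 20.68
tcp_pos: [0.5297, -0.1836, 0.162]
eef_rot: [-2.667, -0.232, 0.368]
wrist_force: [0.3, -0.3, -0.1]
width: 0.165
grasp_force: 0.0
```

Call:
step_arm(dp=[[0, 0, 0], [0, 0, 0], [0, 0, 0], [0, 0, 0], [0, 0, 0]], rot=[[0, 0, -0.12], [0, 0, -0.24], [0, 0, -0.36], [0, 0, -0.48], [0, 0, -0.6]], fingers=[0.014, 0.014, 0.014, 0.014, 0.014])

```text
t: 21.1
tcp_pos: [0.5297, -0.1837, 0.162]
eef_rot: [-2.875, -0.457, 0.962]
wrist_force: [-0.2, -0.3, 0.1]
width: 0.163
grasp_force: 0.0
```

Call:
step_arm(dp=[[0, 0, 0], [0, 0, 0], [0, 0, 0], [0, 0, 0], [0, 0, 0]], rot=[[0, 0, -0.12], [0, 0, -0.24], [0, 0, -0.36], [0, 0, -0.48], [0, 0, -0.6]], fingers=[0.014, 0.014, 0.014, 0.014, 0.014])

```text
t: 21.52
tcp_pos: [0.5297, -0.1837, 0.162]
eef_rot: [3.08, -0.521, 1.641]
wrist_force: [0.4, 0.1, 0.5]
width: 0.165
grasp_force: 0.0
```

Call:
step_arm(dp=[[0, 0, 0], [0, 0, 0], [0, 0, 0]], rot=[[0, 0, -0.12], [0, 0, -0.14], [0, 0, -0.14]], fingers=[0.014, 0.014, 0.014])

```text
t: 21.77
tcp_pos: [0.5297, -0.1838, 0.1621]
eef_rot: [3.005, -0.508, 1.792]
wrist_force: [-0.1, -0.1, -0.1]
width: 0.159
grasp_force: 0.0
```

```bash
sed -i 's/x=-.0386/x=-.0368/' k.py; python3 k.py .022 -1.8124; python3 - <<'E'
from h import *
L_=[]
for n in('side','top'):
    p=cam(n);C,uv=cloud(p);L=RC.inv().apply(C-np.r_[HD[:2],.078])*1000
    col=p['color'][uv[:,1],uv[:,0]].astype(int)
    b=(col[:,0]>col[:,2]+40)&(abs(L[:,0]+39)<25)&(abs(L[:,1]-77)<25)&(L[:,2]>10)&(L[:,2]<50);print(n,'key',b.sum(),L[b].mean(0).round(1),np.percentile(L[b],[5,95],axis=0).round(1).tolist())
    r=np.hypot(L[:,0],L[:,2]);k=(r>22.7)&(r<29)&(L[:,1]>65)&(L[:,1]<100);print('band z',k.sum(),np.percentile(L[k,1],[5,25,50,75,95]).round(1))
E
```

```text
21.7667 q [ 0.973  0.447 -0.556  1.616 -0.259  1.352  0.707] w 0.15869797416410414
tcp local x,z,n [-36.81  76.58  52.89]
(array([0.0004, 0.0001, 0.0309]), array([-0.0005, -0.0009, -0.0006]))
side key 24 [-37.7  86.   31.8] [[-40.2, 81.2, 24.1], [-34.9, 89.5, 40.6]]
band z 65 [67.6 71.4 83.3 85.8 90. ]
top key 33 [-38.9  80.5  35. ] [[-41.5, 72.1, 25.5], [-35.3, 86.3, 41.4]]
band z 145 [66.1 68.6 74.5 82.2 86.8]
```

Call:
step_arm(dp=[[0.0004, 0, 0.01], [0.0004, 0, 0.02], [0.0004, 0, 0.031], [0.0004, 0, 0.031], [0.0004, 0, 0.031]], rot=[[0, 0, 0], [0, 0, 0], [0, 0, 0], [0, 0, 0], [0, 0, 0]], fingers=[0.014, 0.014, 0.014, 0.014, 0.014])

```text
t: 22.28
tcp_pos: [0.5301, -0.1671, 0.1348]
eef_rot: [3.005, -0.509, 1.794]
wrist_force: [1.1, -0.4, 0.8]
width: 0.164
grasp_force: 0.0
```

Call:
step_arm(dp=[[0, 0, 0], [0, 0, 0], [0, 0, 0], [0, 0, 0], [0, 0, 0]], rot=[[0, 0, 0], [0, 0, 0], [0, 0, 0], [0, 0, 0], [0, 0, 0]], fingers=[0.0, 0.0, 0.0, 0.0, 0.0])

```text
t: 22.7
tcp_pos: [0.5307, -0.1682, 0.1358]
eef_rot: [3.004, -0.507, 1.794]
wrist_force: [-0.3, 1.4, -0.2]
width: 0.052
grasp_force: 63.1
```

Call:
step_arm(dp=[[0, 0, 0], [0, 0, 0], [0, 0, 0], [0, 0, 0], [0, 0, 0]], rot=[[0, 0, 0.12], [0, 0, 0.24], [0, 0, 0.36], [0, 0, 0.48], [0, 0, 0.6]], fingers=[0.0, 0.0, 0.0, 0.0, 0.0])

```text
t: 23.12
tcp_pos: [0.5308, -0.1678, 0.1361]
eef_rot: [-2.939, -0.487, 1.102]
wrist_force: [-1.2, 1.8, 0.8]
width: 0.047
grasp_force: 63.2
```

Call:
step_arm(dp=[[0, 0, 0], [0, 0, 0], [0, 0, 0], [0, 0, 0], [0, 0, 0]], rot=[[0, 0, 0.1], [0, 0, 0.2], [0, 0, 0.3], [0, 0, 0.4], [0, 0, 0.5]], fingers=[0.0, 0.0, 0.0, 0.0, 0.0])

```text
t: 23.53
tcp_pos: [0.5309, -0.1678, 0.1362]
eef_rot: [-2.728, -0.332, 0.583]
wrist_force: [-0.4, 1.6, 2.2]
width: 0.051
grasp_force: 63.3
```

```bash
python3 k.py .022 -0.7124;python3 -c "
from h import *
s=state();Rt=R.from_euler('xyz',s['eef_rot']);print(s['wrist_force'],Rt.inv().apply(s['wrist_torque']),s['grasp_force'])"
```

```text
23.5333 q [ 0.805  0.424 -0.361  1.669 -0.346  1.306 -0.328] w 0.05142744994231313
tcp local x,z,n [-36.51  77.58  22.4 ]
(array([-0.0006,  0.0003,  0.0004]), array([-0.0006, -0.0003, -0.0029]))
[-0.42852133  1.6022155   2.24357429] [ 0.1818012  -0.03169943 -0.05902125] 63.282586969435215
```

Call:
step_arm(dp=[[0, 0, 0], [0, 0, 0], [0, 0, 0], [0, 0, 0], [0, 0, 0]], rot=[[0, 0, 0.08], [0, 0, 0.16], [0, 0, 0.24], [0, 0, 0.32], [0, 0, 0.4]], fingers=[0.0, 0.0, 0.0, 0.0, 0.0])

```text
t: 23.95
tcp_pos: [0.5309, -0.1678, 0.1362]
eef_rot: [-2.638, -0.154, 0.215]
wrist_force: [-1.2, 1.6, 1.4]
width: 0.051
grasp_force: 63.3
```

Call:
step_arm(dp=[[0, 0, 0], [0, 0, 0], [0, 0, 0], [0, 0, 0], [0, 0, 0]], rot=[[0, 0, 0.08], [0, 0, 0.16], [0, 0, 0.24], [0, 0, 0.32], [0, 0, 0.4]], fingers=[0.0, 0.0, 0.0, 0.0, 0.0])

```text
t: 24.37
tcp_pos: [0.531, -0.1677, 0.1363]
eef_rot: [-2.619, 0.045, -0.133]
wrist_force: [0.3, 1.5, 1.6]
width: 0.051
grasp_force: 63.3
```

```bash
python3 k.py .022 0.0876;python3 -c "
from h import *
s=state();Rt=R.from_euler('xyz',s['eef_rot']);print(s['wrist_force'],Rt.inv().apply(s['wrist_torque']),s['grasp_force'])"
```

```text
24.3667 q [ 0.701  0.409 -0.228  1.675 -0.397  1.318 -1.085] w 0.051027602421223665
tcp local x,z,n [-36.42  77.67  22.42]
(array([-0.0003,  0.0007,  0.0004]), array([-0.0007,  0.0001, -0.0017]))
[0.31698815 1.52451571 1.61421416] [ 0.0780551  -0.05857902 -0.07873075] 63.30066550523043
```

Call:
step_arm(dp=[[0, 0, 0], [0, 0, 0], [0, 0, 0], [0, 0, 0], [0, 0, 0]], rot=[[0, 0, 0.05], [0, 0, 0.1], [0, 0, 0.15], [0, 0, 0.15], [0, 0, 0.15]], fingers=[0.0, 0.0, 0.0, 0.0, 0.0])

```text
t: 24.78
tcp_pos: [0.531, -0.1676, 0.1364]
eef_rot: [-2.629, 0.116, -0.259]
wrist_force: [-1.4, 3.1, 5.2]
width: 0.054
grasp_force: 64.4
```

```bash
python3 k.py .022 0.2376;python3 -c "
from h import *
s=state();Rt=R.from_euler('xyz',s['eef_rot']);print(s['wrist_force'],Rt.inv().apply(s['wrist_torque']),s['grasp_force'])"
```

```text
24.7833 q [ 0.682  0.407 -0.204  1.675 -0.406  1.32  -1.223] w 0.05359018453136539
tcp local x,z,n [-36.4   77.85  22.49]
(array([-0.0002,  0.0009,  0.0005]), array([-0.0006,  0.0004,  0.0045]))
[-1.37069511  3.10874913  5.19762381] [ 0.52979761 -0.37666326 -0.56274111] 64.43025659769773
```

Call:
step_arm(dp=[[0, 0, 0], [0, 0, 0], [0, 0, 0], [0, 0, 0], [0, 0, 0]], rot=[[0, 0, 0.03], [0, 0, 0.06], [0, 0, 0.08], [0, 0, 0.08], [0, 0, 0.08]], fingers=[0.0, 0.0, 0.0, 0.0, 0.0])

```text
t: 25.2
tcp_pos: [0.5311, -0.1674, 0.1366]
eef_rot: [-2.638, 0.155, -0.328]
wrist_force: [-2.3, 3.0, 6.4]
width: 0.053
grasp_force: 77.3
```

```bash
python3 k.py .022 0.3176;python3 -c "
from h import *
s=state();Rt=R.from_euler('xyz',s['eef_rot']);print(s['wrist_force'],Rt.inv().apply(s['wrist_torque']),s['grasp_force'])"
```

```text
25.2 q [ 0.672  0.405 -0.192  1.676 -0.411  1.322 -1.298] w 0.053321221525376904
tcp local x,z,n [-36.36  78.16  22.59]
(array([-0.0001,  0.0012,  0.0006]), array([-0.0008,  0.0005,  0.0056]))
[-2.3185709   3.00632814  6.37068411] [ 0.6758705  -0.64801576 -1.06394971] 77.25722626782954
```

The torque climbed from 0.08 to 1.06 Nm, so this is the end stop. I'll ease off part of it, release and retract.

Call:
step_arm(dp=[[0, 0, 0], [0, 0, 0], [0, 0, 0], [0, 0, 0], [0, 0, 0]], rot=[[0, 0, -0.08], [0, 0, -0.08], [0, 0, -0.08], [0, 0, -0.08], [0, 0, -0.08]], fingers=[0.0, 0.006, 0.012, 0.014, 0.014])

```text
t: 25.62
tcp_pos: [0.5305, -0.1687, 0.1353]
eef_rot: [-2.631, 0.118, -0.262]
wrist_force: [-0.3, 0.6, 0.4]
width: 0.168
grasp_force: 0.0
```

Call:
step_arm(dp=[[0, 0, -0.01], [0, 0, -0.02], [0, 0, -0.04], [0, 0, -0.07], [0, 0, -0.1]], rot=[[0, 0, 0], [0, 0, 0], [0, 0, 0], [0, 0, 0], [0, 0, 0]], fingers=[0.014, 0.014, 0.014, 0.014, 0.014])

```text
t: 26.03
tcp_pos: [0.5275, -0.219, 0.2238]
eef_rot: [-2.63, 0.118, -0.261]
wrist_force: [0.7, 0.4, -0.3]
width: 0.166
grasp_force: 0.0
```

Call:
step_arm(dp=[[0, 0, -0.06], [0, 0, -0.06], [0, 0, -0.06], [0, 0, -0.06], [0, 0, -0.06]], rot=[[0, 0, 0], [0, 0, 0], [0, 0, 0], [0, 0, 0], [0, 0, 0]], fingers=[0.014, 0.014, 0.014, 0.014, 0.014])

```text
t: 26.45
tcp_pos: [0.526, -0.2479, 0.274]
eef_rot: [-2.63, 0.118, -0.261]
wrist_force: [-0.1, -0.1, -0.3]
width: 0.162
grasp_force: 0.0
```

```bash
python3 - <<'E'
from h import *
s=state();print(s['t'],s['tcp_pos'],s['wrist_force']);im=[]
for n in('side','top'):
    p=cam(n);C,uv=cloud(p);L=RC.inv().apply(C-np.r_[HD[:2],.078])*1000
    col=p['color'][uv[:,1],uv[:,0]].astype(int)
    b=(col[:,0]>col[:,2]+40)&(abs(L[:,0]+39)<25)&(abs(L[:,1]-77)<25)&(L[:,2]>10)&(L[:,2]<50);B=L[b]
    w,v=np.linalg.eigh(np.cov(B[:,:2].T));print(n,'key',b.sum(),B.mean(0).round(1),np.percentile(B,[5,95],axis=0).round(1).tolist(),'axis',v[:,1].round(2))
    r=np.hypot(L[:,0],L[:,2]);k=(r>21.8)&(r<28)&(L[:,1]>65)&(L[:,1]<100);print('band z',k.sum(),np.percentile(L[k,1],[5,25,50,75,95]).round(1))
    k=(r>18)&(r<30)&(L[:,1]>72)&(L[:,1]<83);print('r',np.percentile(r[k],[10,50,90]).round(1))
    im.append(cv2.resize(p['color'][145:215,280:350] if n=='side' else p['color'][205:275,365:435],(400,400),interpolation=cv2.INTER_CUBIC))
cv2.imwrite('pics/g7.png',np.hstack(im))
E
```

```text
26.45 [ 0.52602845 -0.24791503  0.27397467] [-0.05374837 -0.13934834 -0.32414244]
side key 60 [-36.8  81.9  32.4] [[-44.8, 78.2, 24.1], [-29.7, 86.3, 41.3]] axis [-0.98  0.2 ]
band z 74 [66.9 69.9 81.  85.1 87.8]
r [22.  24.6 26.9]
top key 48 [-37.6  80.1  34.6] [[-44.7, 76.8, 24.1], [-30.5, 82.5, 42.5]] axis [-0.98  0.17]
band z 167 [66.5 69.7 76.5 82.8 86.9]
r [21.4 23.7 27.3]
```

View pics/g7.png

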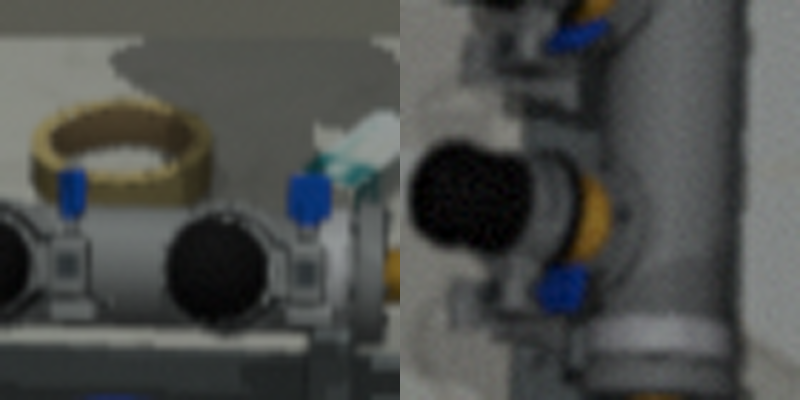

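The key is now broadside at (308,198). Its measured direction (−0.98, 0.2) matches sin/cos of 4.9 rad, so the screw is at the end stop. The band lies against the collar and the housing rests on the tab.

```bash
python3 -c "
from plant import manip
print(manip.finish_job())"
```

```text
the job is handed in; nothing more can be done
None
```

The larger clamp is on the near branch: its band is against the cap's collar, the housing rests on the tab with the key up, and the screw is tightened to its 4.9 rad end stop. The clamp is released, and I handed the job in at about 26.5 s; no verdict came back.

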